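# Open the edge sander for a belt change

## Task

The edge sander has its belt off and needs a new one. First turn the knob of its speed dial back to the long, thick mark on the scale. Then push the upright plate at the end of the sprung tensioner arm towards the drive drum until the arm has gone past its ratchet click, but not as far as its end stop, and finish while still holding it there against the spring; do not disturb the other things on the bench.

Things in the scene. Friction and masses are not known exactly. Their poses are not given: they have to be found in the camera images.
- sander: edge sander, bolted down: cast base 190 (x) x 360 (y) x 50 mm high, origin at the centre of its underside; unyawed, x points away from the robot, y to its left. On it, in mm in its frame: rubber drive drum 80 across at (-50, 110), platen 12 x 100 at (-78, 10), motor housing 85 x 130 at (45, 105), none higher than 126 above the bench. The tensioner arm is at its -y end and overhangs the front edge
- tens_pivot (a point): point on the vertical pivot axis of the tensioner arm, 100 mm above the bench, at (-15, -100) mm in the sander's frame; same axes as the sander
- tensioner (a joint): arm angle, rad: 0 at rest; grows clockwise from above as the arm's end swings to the sander's +y, towards the drive drum; end stop 0.62. A sprung pawl rides up a tooth from 0.21 to 0.30, then drops off with the click, clear at 0.39. It does not latch; the spring always pushes back: at the plate about 4 N at rest, 11 N at the tooth, 10 N at 0.48
- push_face (a point): centre of the face to push on the upright plate at the arm's end, 105 mm above the bench, 152.5 mm from the pivot axis. Axes are the arm's: push towards +y; -x points outwards along the arm. At joint 0 the arm is yawed +0.30 rad from the sander. Plate: 45 mm long (x), 8 mm thick (y, middle 4 mm to +y), from 56 to 125 mm above the bench, over open bench
- idler (a point): on the tensioner arm: top centre of its idler roller, 44 mm across, 122 mm above the bench, 75 mm out from the pivot. The arm itself is a bar 24 mm wide, 56 to 70 mm above the bench, ending 175 mm from the pivot
- control_box: fixed grey speed-control box, 110 x 110 x 55 mm high, origin at the centre of its underside; the dial is on the centre of its top. The long thick mark (16 mm long, 3 mm wide; the others are short, 6 mm) points from the dial's centre along the box's own +x
- dial (a joint): angle of the dial, rad, growing clockwise seen from above, free from 0 to 4.0, stays where it is left. The pointer is on the long thick mark at 1.20; it starts 0.7 to 1.35 clockwise of it, so it is turned back anticlockwise
- dial_grip (a point): on the dial's axis, 82 mm above the bench; +x is the pointer direction. The knob is a black bar grip 46 mm long (along x), 14 mm wide (along y), from 59 to 93 mm above the bench, on a disc 52 mm across whose top is at 59 mm; a white line on the bar's top and end shows the pointer end
- sanding_block: bystander: cork sanding block, 80 x 50 x 35 mm; origin at the middle of its underside
- glue_brush: bystander: brush lying on the bench; origin at the middle of its underside
- small_frame: bystander: small red-wood picture frame lying flat, 170 x 130 x 25 mm; origin at the middle of its underside
- glue_bottle: bystander: upright white glue bottle, 56 mm across, 160 mm tall; origin at the middle of its underside
- wax_jar: bystander: low jar, 70 mm across, 50 mm tall; origin at the middle of its underside
- offcut: bystander: red-wood offcut, 130 x 45 x 30 mm; origin at the middle of its underside
- try_square: bystander: try square lying flat: stock 120 x 25 x 18 mm, blade 160 mm long; origin at the middle of its underside
There are look-alikes about, which are no part of the job. What is meant by the control_box is not red, and is the larger of those in its own colour.

How it is judged:
On the way, in this order (a step that is already met when the one before it is completed fails the run):
1. the dial stands on the long mark while the tensioner arm is still at rest (value of joint dial between 1.08 and 1.32 rad and value of joint tensioner below 0.1 rad), for 0.2 s.
2. the tensioner arm is past its click, pushed by the fingers (value of joint tensioner above 0.39 rad and contact force between the fingers and tensioner above 3 N), for 0.2 s.
At the end, for the whole second after the job is handed in: The tensioner arm stands still between 0.39 rad (past the click) and 0.59 rad (short of its end stop at 0.62), held by the gripper's fingers with more than 3 N, and the dial is within 0.12 rad of the long mark (1.20) (all of step 2 and value of joint tensioner below 0.59 rad and velocity of joint tensioner between -0.05 and 0.05 rad/s and value of joint dial between 1.08 and 1.32 rad); the arm keeps its last pose, push and grip.
It fails at once if a bystander is shifted by more than 30 mm (distance of any of sanding_block, glue_brush, small_frame, glue_bottle, wax_jar, offcut, try_square from where it was at the start of the episode above 0.03 m).
It also fails if it takes over 48 s, if anything falls off the work surface, if the arm or the gripper's body presses on something with over 40 N, if the wrist force passes 120 N, or if a joint passes its speed limit or range.

## Robot

A 7-joint arm with a two-finger parallel gripper is mounted at the origin on the work surface. World frame = base frame: x ahead of the robot, y to its left, z up, the work surface at z = 0. Lengths are in m, angles in rad, forces in N, time in s.
With the tool pointing down it reaches from about 0.4 to 0.85 m from the base axis. Payload 10.4 kg.
Tool frame: the origin (TCP) lies at the very end of the fingers, on their centre line; the grasp point (between the pads) lies 19 mm behind it (manip.grip_depth is the distance from the TCP to the grasp point, in m); z points along the fingers, x is the direction in which the jaws open and shut, and the axes are right-handed (so a half turn about z gives the same grasp; the last joint's range is limited). The gripper opens to 85 mm and grips with 20 to 120 N. Pads are 22 mm wide; open, the fingers measure 114 mm over their backs; the gripper's body (76 mm by 85 mm) begins 54 mm behind the grasp point. The pads swing forward as they close: fully open they stand 13 mm farther back than shut.
Start: joints at [1.223, 0.332, -0.065, 1.46, 0.022, 1.35, -0.088], TCP at [0.199, -0.592, 0.231] pointing down, gripper open.
Joint ranges: [-2.6, 2.6], [-0.5, 2.12], [-1.47, 1.34], [0.16, 2.42], [-1.27, 4.41], [0.06, 2.06], [-2.6, 2.6]. Speed limits (rad/s): [2.22, 2.22, 2.79, 2.79, 3.14, 3.14, 3.14].

## Interface

Orientations are given as a unit quaternion [x, y, z, w].
In Python, from workcell import manip, cams gives the robot as it stands. The module is installed in compiled form; this text tells all that it offers.
- The arm moves only by the tool move_arm, never from a script. Its arguments are lists of equal length, an entry for each row: "claw": the opening, from 0 (shut) to 1 (fully open); "dp": the shift along the tool's x, y, z as a fraction of full scale, a list of three; "turn": the turn, a rotation vector about the tool's x, y, z as a fraction of full scale, a list of three. A call has 1 to 8 rows; each row shifts and turns the commanded pose from where the row before left it, along the tool's axes as they then stand; what a row does not reach is not made up. Full scale, the value 1, is 200 mm for a shift and 45 degrees for a turn. A row lasts 1/12 s, in which the tool goes at most 41.7 mm and 7.16 degrees, less where a joint would pass 70% of its speed; a pose out of reach is approached as far as the arm can. A call with a number of a shift or a turn outside -1 to 1 is refused whole. A call with a gripper value outside its range is refused whole. The fingers move at their own pace and stop on an object; "grip_force" is the grip in N (left out, the last holds). Time passes only in rows, so rows that do not move let the fingers close. It gives the time, the measured TCP pose, the force and the opening at its end, in the units of the state.
- manip.get_obs(): the state, without advancing time (a new reading comes with each control period).
- cams.camera(name): name is "side" or "top" or "wrist"; returns the picture (384x512x3 uint8, red, green, blue); there is no depth.
- cams.camera_info(name): a dict with "fx", "fy", "cx", "cy" (pixels), "dist" ([k1, k2, p1, p2, k3] as OpenCV has them; the pictures are not rectified), "pose" (4x4, takes a point from camera to world coordinates); the wrist camera has in their place "tool_from_camera" (4x4, takes a point from camera to tool coordinates, whose origin is the TCP and whose axes are the tool frame's). Camera axes: x right, y down, z forward; pixel columns grow to the right and rows downward; lengths in m; the calibration is good to about 2 mm. A picture is of the moment at which its call begins: read the wrist's pose just before it. camera_info takes no time and is no camera call.
- manip.hand_in(): hands the job in, once; it reports no verdict.
The state is a dict: "clock": time; "joint_pos": joint angles; "joint_velocities": joint speeds; "tau": joint torques, N m; "position": TCP position; "ee_rot": TCP orientation; "ft_force": force on the tool from outside, world axes, zero at the start; "torque": the same for the moment, N m; "grip_width": opening from 0.0 (shut) to 1.0 (fully open).
Only numpy, scipy, OpenCV 4.12 (cv2) and the standard library are available. Lean on these libraries where they do the work, as an engineer would, in place of code of your own. Each camera call takes 0.05 s, during which the arm holds its last target.

## Working session

There is one attempt and no reset: what is moved stays moved. The work goes in short steps, Python scripts to look and compute and a tool call to move; the robot and the scene stay as the last step left them, time stands still between calls to the robot, and variables do not carry over. Pictures are saved under pics/ and viewed, and the job is handed in when it is done.

Besides the shell and the picture viewer there is one more tool, called after ">>>" as name(argument=value, ...), one argument or row to a line, values as JSON. move_arm: Moves the arm, as the interface text tells. Shift numbers are shares of 200 mm and turn numbers shares of 45 degrees, none past 1 either way. Its arguments: {"type":"object","properties":{"claw":{"type":"array","items":{"type":"number"}},"dp":{"type":"array","items":{"type":"array","items":{"type":"number"}}},"turn":{"type":"array","items":{"type":"array","items":{"type":"number"}}},"grip_force":{"type":"number"}},"required":["claw","dp","turn"]}

```bash
mkdir -p pics
python3 - <<'E'
from workcell import manip,cams
import cv2,numpy as np
o=manip.get_obs(); print({k:np.round(v,3) for k,v in o.items()})
for n in ['side','top']:
    im=cams.camera(n); cv2.imwrite(f'pics/{n}0.png',im[:,:,::-1])
for n in ['side','top','wrist']:
    i=cams.camera_info(n); print(n,{k:np.round(v,3).tolist() for k,v in i.items()})
E
```

```text
{'clock': np.float64(0.0), 'joint_pos': array([ 1.223,  0.333, -0.065,  1.461,  0.022,  1.35 , -0.089]), 'joint_velocities': array([-0.   ,  0.   , -0.   , -0.002,  0.001, -0.   , -0.   ]), 'tau': array([ 0.0000e+00, -6.2543e+01,  5.0000e-02, -3.9159e+01,  1.6000e-02,
        1.0000e-02, -0.0000e+00]), 'position': array([ 0.199, -0.592,  0.23 ]), 'ee_rot': array([ 0.812, -0.583, -0.001, -0.   ]), 'ft_force': array([ 0.307,  0.567, -1.058]), 'torque': array([-0.017,  0.026, -0.007]), 'grip_width': np.float64(1.001)}
side {'fx': 393.582, 'fy': 393.582, 'cx': 253.453, 'cy': 193.044, 'dist': [-0.006, 0.0, 0.0, 0.0, 0.0], 'pose': [[-0.802, -0.458, 0.384, 0.007], [-0.597, 0.62, -0.508, 0.647], [-0.006, -0.637, -0.771, 1.112], [0.0, 0.0, 0.0, 1.0]]}
top {'fx': 439.27, 'fy': 439.27, 'cx': 257.847, 'cy': 192.823, 'dist': [-0.017, 0.0, 0.0, 0.0, 0.0], 'pose': [[-0.008, -0.98, 0.2, 0.26], [-1.0, 0.008, -0.001, -0.011], [-0.0, -0.2, -0.98, 1.423], [0.0, 0.0, 0.0, 1.0]]}
wrist {'fx': 297.847, 'fy': 297.847, 'cx': 252.717, 'cy': 193.493, 'dist': [-0.068, 0.0, 0.0, 0.0, 0.0], 'tool_from_camera': [[1.0, 0.001, -0.0, 0.001], [-0.0, 0.96, 0.281, -0.071], [0.0, -0.281, 0.96, -0.143], [0.0, 0.0, 0.0, 1.0]]}
```

View pics/top0.png

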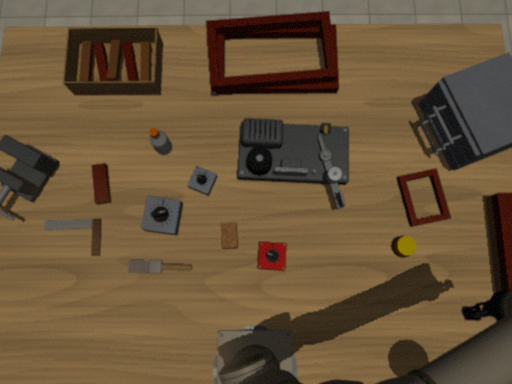

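View pics/side0.png

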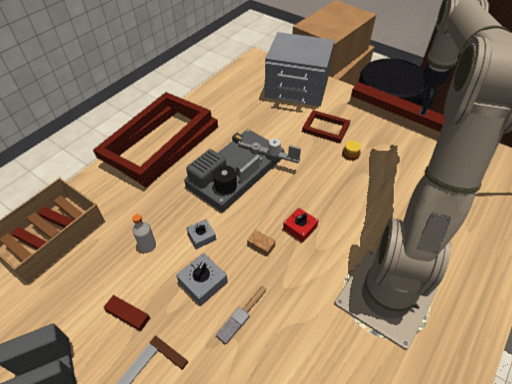

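Candidates for control_box in the top view are a large grey box (161,215), a small grey box (202,180) and a red box (272,255). By the description it is the large grey one. The sander is at (293,155), with the tensioner plate near (338,198).

```bash
cat > h.py <<'E'
from workcell import manip,cams
import cv2,numpy as np
from scipy.spatial.transform import Rotation as R
def info(n):
    i=cams.camera_info(n); K=np.array([[i['fx'],0,i['cx']],[0,i['fy'],i['cy']],[0,0,1]]); d=np.array(i['dist'],float)
    if 'pose' in i: T=np.array(i['pose'])
    else:
        o=manip.get_obs(); W=np.eye(4); W[:3,:3]=R.from_quat(o['ee_rot']).as_matrix(); W[:3,3]=o['position']; T=W@np.array(i['tool_from_camera'])
    return K,d,T
def ray(I,px,z):
    K,d,T=I; p=cv2.undistortPoints(np.array(px,float).reshape(-1,1,2),K,d).reshape(-1,2)
    v=np.c_[p,np.ones(len(p))]@T[:3,:3].T; c=T[:3,3]
    return c+v*((z-c[2])/v[:,2])[:,None]
def proj(I,P):
    K,d,T=I; Ti=np.linalg.inv(T); return cv2.projectPoints(np.array(P,float).reshape(-1,1,3),cv2.Rodrigues(Ti[:3,:3])[0],Ti[:3,3],K,d)[0].reshape(-1,2)
E
python3 - <<'E'
import cv2
a=cv2.imread('pics/top0.png');s=cv2.imread('pics/side0.png')
c=lambda im,x,y,w,h,f:cv2.resize(im[y:y+h,x:x+w],None,fx=f,fy=f,interpolation=cv2.INTER_CUBIC)
cv2.imwrite('pics/c1.png',c(a,130,190,60,55,10))
cv2.imwrite('pics/c2.png',c(s,170,245,65,65,9))
cv2.imwrite('pics/c3.png',c(a,230,110,130,105,6))
cv2.imwrite('pics/c4.png',c(s,180,125,130,90,6))
E
```

```text
(no output)
```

View pics/c1.png

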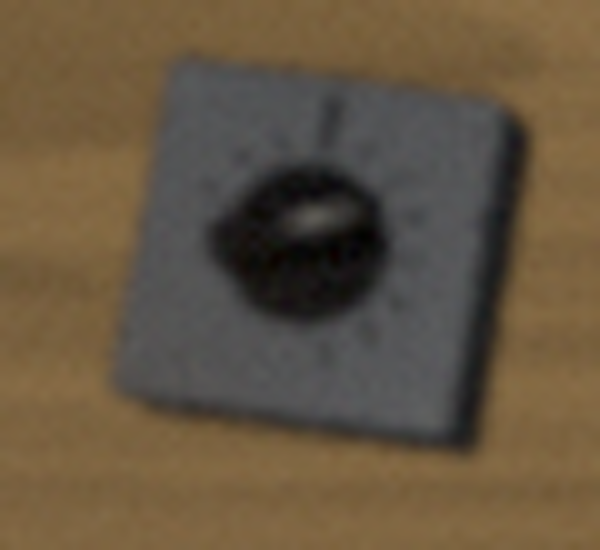

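View pics/c2.png

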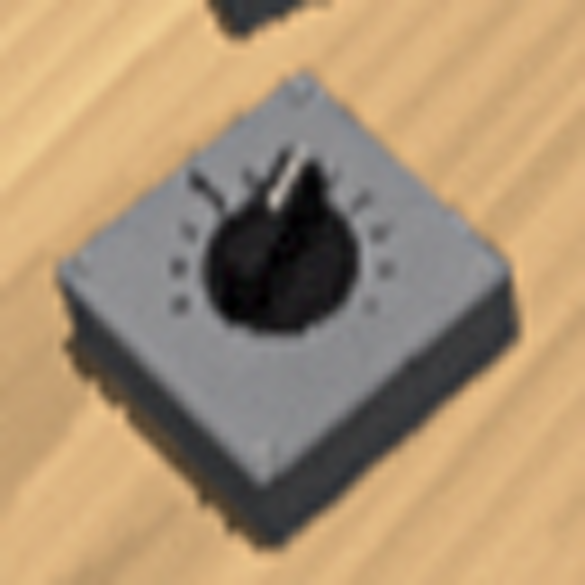

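View pics/c3.png

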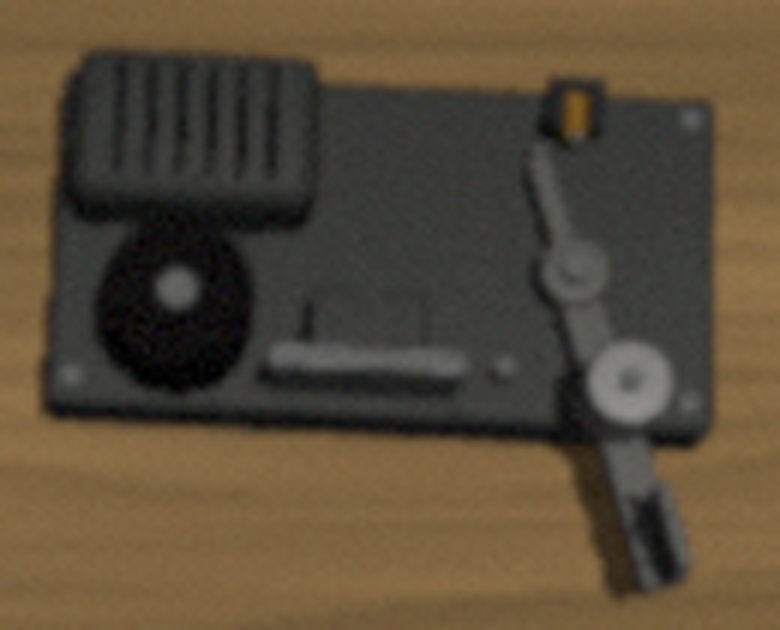

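View pics/c4.png

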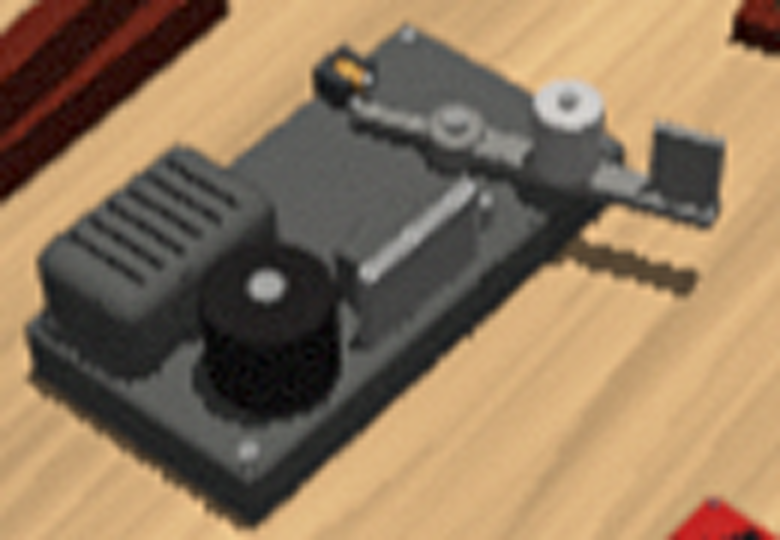

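Run:
```python
from h import *
t=info('top');s=info('side')
c=ray(t,[(130+x/10,190+y/10) for x,y in [(180,60),(515,100),(455,440),(120,390)]],.055);print(c.round(3),c.mean(0).round(3),np.linalg.norm(c-np.roll(c,1,0),axis=1))
c2=ray(s,[(170+x/9,245+y/9) for x,y in [(305,75),(508,268),(265,485),(62,270)]],.055);print(c2.round(3),c2.mean(0).round(3),np.linalg.norm(c2-np.roll(c2,1,0),axis=1))
m=ray(t,[(130+x/10,190+y/10) for x,y in [(333,98),(326,145)]],.055);print('mark top',m)
m=ray(s,[(170+x/9,245+y/9) for x,y in [(195,178),(220,208)]],.055);print('mark side',m)
m=ray(s,[(170+x/9,245+y/9) for x,y in [(303,150),(270,205)]],.093);print('white side',m)
# sander base top corners z=.05 and idler/pivot
b=ray(t,[(230+x/6,110+y/6) for x,y in [(712,100),(705,437),(50,408)]],.05);print('base',b)
print('drum',ray(t,[(230+176/6,110+287/6)],.126),'idler',ray(t,[(230+630/6,110+382/6)],.122),'pivot',ray(t,[(230+575/6,110+270/6)],.09))
print('idler side',ray(s,[(180+568/6,125+103/6)],.122))
print('plate side top corners',ray(s,[(180+657/6,125+125/6),(180+722/6,125+140/6)],.125))
print('plate top corners',ray(t,[(230+x/6,110+y/6) for x,y in [(660,485),(688,570)]],.125))
```

```text
[[0.532 0.337 0.055]
 [0.518 0.23  0.055]
 [0.411 0.246 0.055]
 [0.427 0.351 0.055]] [0.472 0.291 0.055] [0.10617729 0.10784419 0.10902709 0.10677773]
[[0.512 0.236 0.055]
 [0.409 0.251 0.055]
 [0.423 0.356 0.055]
 [0.528 0.339 0.055]] [0.468 0.296 0.055] [0.10505591 0.10378922 0.105927   0.10570741]
mark top [[0.51949633 0.28755261 0.055     ]
 [0.50437535 0.28923801 0.055     ]]
mark side [[0.51545094 0.28772849 0.055     ]
 [0.50104142 0.29115352 0.055     ]]
white side [[0.47577076 0.27198685 0.093     ]
 [0.47100962 0.29352353 0.093     ]]
base [[ 0.76097858 -0.31350714  0.05      ]
 [ 0.57125757 -0.30033673  0.05      ]
 [ 0.5898764   0.04982469  0.05      ]]
drum [[ 0.63466313 -0.01780927  0.126     ]] idler [[ 0.58393274 -0.24836207  0.122     ]] pivot [[ 0.65273834 -0.2278738   0.09      ]]
idler side [[ 0.5814318  -0.24475332  0.122     ]]
plate side top corners [[ 0.52564267 -0.25794831  0.125     ]
 [ 0.4872586  -0.27015957  0.125     ]]
plate top corners [[ 0.5296824  -0.26064122  0.125     ]
 [ 0.48615053 -0.2727087   0.125     ]]
```

Checks:
- The grey box edges come to about 107 mm, so it is the right one. Its centre is about (0.470, 0.293) with yaw about -0.13.
- The pointer is about 1.2 rad clockwise of the mark.
- The plate's push face is about (0.507, -0.266), against (0.505, -0.264) predicted from the pivot.

Next I arc round to the dial at a safe height.

>>> move_arm(
  claw=[1,1,1,1,1,1,1,1],
  dp=[
    [0,-0.2,0],
    [0,-0.2,0],
    [0,-0.2,0],
    [0,-0.2,0],
    [0,-0.2,0],
    [0,-0.2,0],
    [0,-0.2,0],
    [0,-0.2,0],
  ],
  turn=[
    [0,0,-0.0815],
    [0,0,-0.0815],
    [0,0,-0.0815],
    [0,0,-0.0815],
    [0,0,-0.0815],
    [0,0,-0.0815],
    [0,0,-0.0815],
    [0,0,-0.0815],
  ],
)

```text
clock: 0.77
position: [0.4708, -0.4259, 0.2308]
ee_rot: [0.934, -0.357, -0.0, -0.0]
ft_force: [0.9, -0.2, -0.5]
grip_width: 1.001
```

>>> move_arm(
  claw=[1,1,1,1,1,1,1,1],
  dp=[
    [0,-0.2,0],
    [0,-0.2,0],
    [0,-0.2,0],
    [0,-0.2,0],
    [0,-0.2,0],
    [0,-0.2,0],
    [0,-0.2,0],
    [0,-0.2,0],
  ],
  turn=[
    [0,0,-0.0815],
    [0,0,-0.0815],
    [0,0,-0.0815],
    [0,0,-0.0815],
    [0,0,-0.0815],
    [0,0,-0.0815],
    [0,0,-0.0815],
    [0,0,-0.0815],
  ],
)

```text
clock: 1.43
position: [0.6245, -0.1491, 0.2308]
ee_rot: [0.994, -0.109, -0.0, -0.0]
ft_force: [0.8, -1.1, 0.6]
grip_width: 1.006
```

>>> move_arm(
  claw=[1,1,1,1,1,1,1,1],
  dp=[
    [0,-0.2,0],
    [0,-0.2,0],
    [0,-0.2,0],
    [0,-0.2,0],
    [0,-0.2,0],
    [0,-0.2,0],
    [0,-0.2,0],
    [0,-0.2,0],
  ],
  turn=[
    [0,0,-0.0815],
    [0,0,-0.0815],
    [0,0,-0.0815],
    [0,0,-0.0815],
    [0,0,-0.0815],
    [0,0,-0.0815],
    [0,0,-0.0815],
    [0,0,-0.0815],
  ],
)

```text
clock: 2.1
position: [0.6229, 0.1674, 0.2308]
ee_rot: [0.989, 0.146, -0.0, -0.0]
ft_force: [1.1, 0.6, 0.5]
grip_width: 1.0
```

>>> move_arm(
  claw=[1,1,1,1,1,1,1],
  dp=[
    [-0.11,-0.16,0],
    [-0.11,-0.16,0],
    [-0.11,-0.16,0],
    [-0.11,-0.16,0],
    [-0.11,-0.16,0],
    [0,0,0],
    [0,0,0],
  ],
  turn=[
    [0,0,0],
    [0,0,0],
    [0,0,0],
    [0,0,0],
    [0,0,0],
    [0,0,0],
    [0,0,0],
  ],
)

```text
clock: 2.68
position: [0.4703, 0.2892, 0.2315]
ee_rot: [0.989, 0.147, 0.0, 0.0]
ft_force: [1.0, 0.1, 0.3]
grip_width: 1.004
```

Run:
```python
from h import *
o=manip.get_obs();print(o['position'],o['joint_pos'].round(2))
I=info('wrist');im=cams.camera('wrist');cv2.imwrite('pics/w1.png',im[:,:,::-1])
u,v=proj(I,[[.47,.292,.07]])[0];print(u,v)
u,v=int(u),int(v);x0,y0=max(u-75,0),max(v-75,0);print(x0,y0)
cv2.imwrite('pics/w1c.png',cv2.resize(im[y0:y0+150,x0:x0+150,::-1],None,fx=4,fy=4,interpolation=cv2.INTER_CUBIC))
```

```text
[0.47034569 0.28924084 0.23154019] [ 0.04  0.26 -0.79  1.62  0.19  1.34 -0.48]
253.64590136167152 174.18798626579306
178 99
```

View pics/w1c.png

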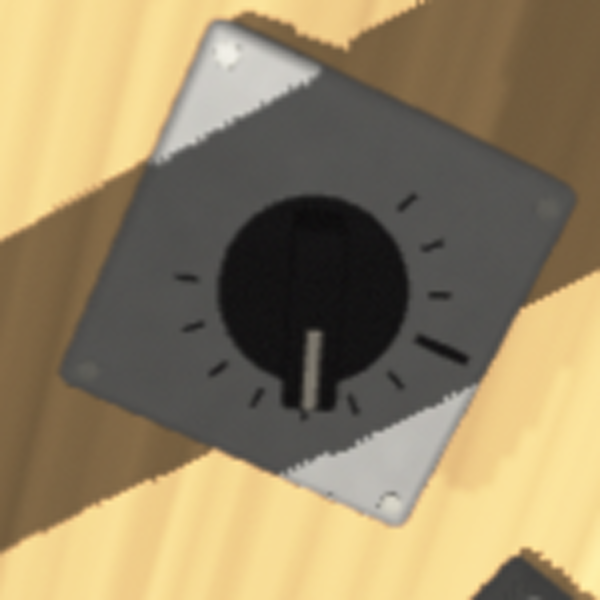

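Run:
```python
from h import *
I=info('wrist');f=lambda l,z:ray(I,[(178+x/4,99+y/4) for x,y in l],z)
c=f([(218,25),(575,190),(405,525),(62,370)],.055);print(c.round(4),c.mean(0))
d=f([(219,288),(409,288),(314,194)],.059);print('disc',d.round(4),(d[0]+d[1])/2)
w=f([(315,332),(310,408)],.093);v=w[1]-w[0];print('white',w.round(4),np.arctan2(v[1],v[0]))
e=f([(318,210),(308,410)],.093);v=e[1]-e[0];print('bar',e,np.linalg.norm(v),e.mean(0),np.arctan2(v[1],v[0]))
m=f([(417,339),(468,359)],.055);v=m[1]-m[0];print('mark',m.round(4),np.arctan2(v[1],v[0]))
v=m.mean(0)-c.mean(0);print('mark from centre',np.arctan2(v[1],v[0]))
for a,b in ((0,1),(3,2),(3,0),(2,1)):
  v=c[b]-c[a];print(np.arctan2(v[1],v[0]))
```

```text
[[0.4305 0.3509 0.055 ]
 [0.5338 0.3375 0.055 ]
 [0.5203 0.232  0.055 ]
 [0.4138 0.2489 0.055 ]] [0.47460966 0.2922947  0.055     ]
disc [[0.4496 0.2849 0.059 ]
 [0.4988 0.2997 0.059 ]
 [0.4668 0.3166 0.059 ]] [0.47423719 0.29229828 0.059     ]
white [[0.4752 0.2887 0.093 ]
 [0.4796 0.2697 0.093 ]] -1.3388505857978792
bar [[0.46716355 0.31739479 0.093     ]
 [0.47931342 0.26909575 0.093     ]] 0.0498037805499941 [0.47323849 0.29324527 0.093     ] -1.3243544808928478
mark [[0.5061 0.2859 0.055 ]
 [0.5215 0.2846 0.055 ]] -0.08775172351223719
mark from centre -0.1779356760041406
-0.12887674375087382
-0.15733535866960485
1.4084436904568067
1.4430022027423652
```

>>> move_arm(
  claw=[1,1,1,1,1,1,1,1],
  dp=[
    [0.023,-0.009,0.12],
    [0,0,0.14],
    [0,0,0.14],
    [0,0,0.14],
    [0,0,0.14],
    [0,0,0.1],
    [0,0,0.045],
    [0,0,0],
  ],
  turn=[
    [0,0,0.076],
    [0,0,0],
    [0,0,0],
    [0,0,0],
    [0,0,0],
    [0,0,0],
    [0,0,0],
    [0,0,0],
  ],
)

```text
clock: 3.4
position: [0.4758, 0.2888, 0.064]
ee_rot: [0.993, 0.114, -0.002, 0.001]
ft_force: [0.3, -0.3, 0.9]
grip_width: 1.002
```

>>> move_arm(
  claw=[0,0,0,0,0,0,0,0],
  dp=[
    [0,0,0],
    [0,0,0],
    [0,0,0],
    [0,0,0],
    [0,0,0],
    [0,0,0],
    [0,0,0],
    [0,0,0],
  ],
  turn=[
    [0,0,0],
    [0,0,0],
    [0,0,0],
    [0,0,0],
    [0,0,0],
    [0,0,0],
    [0,0,0],
    [0,0,0],
  ],
  grip_force=30,
)

```text
clock: 4.07
position: [0.4738, 0.2901, 0.0667]
ee_rot: [0.993, 0.115, -0.002, 0.001]
ft_force: [-12.5, -6.0, 13.9]
grip_width: 0.154
```

>>> move_arm(
  claw=[0,0,0,0,0,0,0,0],
  dp=[
    [-0.01,-0.008,-0.015],
    [0,0,0],
    [0,0,0],
    [0,0,0],
    [0,0,0],
    [0,0,0],
    [0,0,0],
    [0,0,0],
  ],
  turn=[
    [0,0,0],
    [0,0,-0.1],
    [0,0,-0.1],
    [0,0,-0.1],
    [0,0,-0.1],
    [0,0,-0.1],
    [0,0,-0.1],
    [0,0,-0.1],
  ],
)

```text
clock: 4.73
position: [0.475, 0.2909, 0.0677]
ee_rot: [0.924, 0.382, 0.001, -0.0]
ft_force: [14.7, 5.7, -26.2]
grip_width: 0.156
```

>>> move_arm(
  claw=[0,0,0,0,0,0,0,0],
  dp=[
    [0,0,0.01],
    [0,0,0],
    [0,0,0],
    [0,0,0],
    [0,0,0],
    [0,0,0],
    [0,0,0],
    [0,0,0],
  ],
  turn=[
    [0,0,-0.117],
    [0,0,-0.117],
    [0,0,-0.117],
    [0,0,-0.117],
    [0,0,-0.117],
    [0,0,-0.117],
    [0,0,-0.117],
    [0,0,0],
  ],
)

```text
clock: 5.4
position: [0.4761, 0.2929, 0.0676]
ee_rot: [0.755, 0.655, 0.003, -0.0]
ft_force: [13.0, 8.8, -12.4]
grip_width: 0.159
```

>>> move_arm(
  claw=[0,0,0.3,0.6,1,1,1,1],
  dp=[
    [0,0,0],
    [0,0,0],
    [0,0,0],
    [0,0,0],
    [0,0,0],
    [0,0,0],
    [0,0,0],
    [0,0,0],
  ],
  turn=[
    [0,0,0],
    [0,0,0],
    [0,0,0],
    [0,0,0],
    [0,0,0],
    [0,0,0],
    [0,0,0],
    [0,0,0],
  ],
)

```text
clock: 6.07
position: [0.4737, 0.2916, 0.0673]
ee_rot: [0.757, 0.653, -0.0, 0.0]
ft_force: [0.4, 1.2, 0.6]
grip_width: 0.982
```

>>> move_arm(
  claw=[1,1,1,1,1,1,1],
  dp=[
    [0,0,-0.05],
    [0,0,-0.14],
    [0,0,-0.14],
    [0,0,-0.14],
    [0,0,-0.14],
    [0,0,-0.14],
    [0,0,0],
  ],
  turn=[
    [0,0,0],
    [0,0,0],
    [0,0,0],
    [0,0,0],
    [0,0,0],
    [0,0,0],
    [0,0,0],
  ],
)

```text
clock: 6.65
position: [0.4751, 0.2936, 0.2233]
ee_rot: [0.757, 0.653, 0.004, 0.001]
ft_force: [1.3, 0.8, 0.4]
grip_width: 1.002
```

Run:
```python
from h import *
o=manip.get_obs();print(o['position'],o['joint_pos'].round(2))
I=info('wrist');im=cams.camera('wrist');cv2.imwrite('pics/w2.png',im[:,:,::-1])
u,v=proj(I,[[.474,.292,.07]])[0];print(u,v)
u,v=int(u),int(v);x0,y0=max(u-75,0),max(v-75,0);print(x0,y0)
cv2.imwrite('pics/w2c.png',cv2.resize(im[y0:y0+150,x0:x0+150,::-1],None,fx=4,fy=4,interpolation=cv2.INTER_CUBIC))
```

```text
[0.47508594 0.29358528 0.22334976] [ 0.23  0.35 -1.05  1.62  0.31  1.35  0.56]
250.9351395206574 177.67152499214163
175 102
```

View pics/w2c.png

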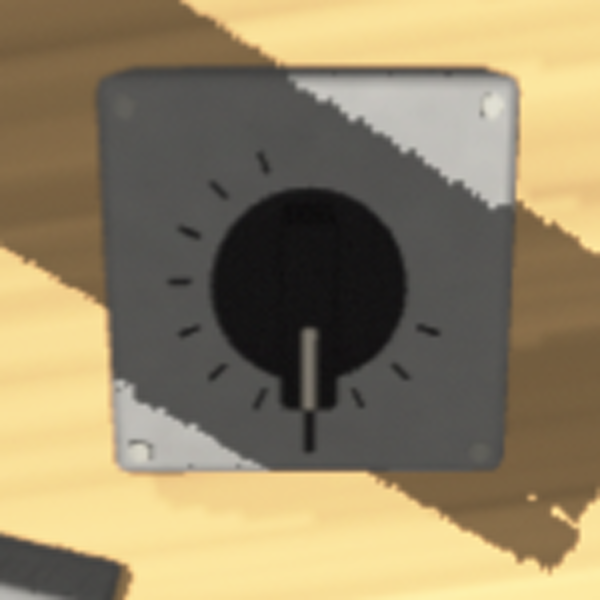

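The pointer (x=309) lies on the long mark (x=308). Step 1 is done and the arm is at rest. Now I go over to the tensioner.

>>> move_arm(
  claw=[1,1,0.5,0,0,0,0,0],
  dp=[
    [0,0,0],
    [0,0,0],
    [0,0,0],
    [0,0,0],
    [0,0,0],
    [0,0,0],
    [0,0,0],
    [0,0,0],
  ],
  turn=[
    [0,0,0.15],
    [0,0,0.15],
    [0,0,0.15],
    [0,0,0.15],
    [0,0,0.15],
    [0,0,0.15],
    [0,0,0.15],
    [0,0,0.15],
  ],
)

```text
clock: 7.37
position: [0.4733, 0.2914, 0.2169]
ee_rot: [0.972, 0.236, -0.0, 0.0]
ft_force: [-0.8, -0.1, 0.2]
grip_width: 0.14
```

>>> move_arm(
  claw=[0,0,0,0,0,0,0,0],
  dp=[
    [0,0,0],
    [0,0,0],
    [0,0,0],
    [0,0,0],
    [0,0,0],
    [0,0.15,0],
    [0,0.18,0],
    [0,0.18,0],
  ],
  turn=[
    [0,0,0.15],
    [0,0,0.15],
    [0,0,0.15],
    [0,0,0.15],
    [0,0,0.013],
    [0,0,0],
    [0,0,0],
    [0,0,0],
  ],
)

```text
clock: 8.03
position: [0.4729, 0.1891, 0.2168]
ee_rot: [1.0, 0.003, -0.0, -0.0]
ft_force: [0.9, -0.1, -0.9]
grip_width: -0.004
```

>>> move_arm(
  claw=[0,0,0,0,0,0,0,0],
  dp=[
    [0.01,0.18,0],
    [0.01,0.18,0],
    [0.01,0.18,0],
    [0.01,0.18,0],
    [0.01,0.18,0],
    [0.01,0.18,0],
    [0.01,0.18,0],
    [0.01,0.18,0],
  ],
  turn=[
    [0,0,0],
    [0,0,0],
    [0,0,0],
    [0,0,0],
    [0,0,0],
    [0,0,0],
    [0,0,0],
    [0,0,0],
  ],
)

```text
clock: 8.7
position: [0.4891, -0.1001, 0.2172]
ee_rot: [1.0, 0.002, -0.0, 0.0]
ft_force: [1.2, -0.6, 1.6]
grip_width: -0.001
```

>>> move_arm(
  claw=[0,0,0,0,0,0,0,0],
  dp=[
    [0.01,0.18,0],
    [0.01,0.18,0],
    [0.01,0.18,0],
    [0.01,0.18,0],
    [0.01,0.18,0],
    [0.01,0.18,0],
    [0.01,0.1,0],
    [0,0,0],
  ],
  turn=[
    [0,0,0],
    [0,0,0],
    [0,0,0],
    [0,0,0],
    [0,0,0],
    [0,0,0],
    [0,0,0],
    [0,0,0],
  ],
)

```text
clock: 9.37
position: [0.5017, -0.3398, 0.216]
ee_rot: [1.0, -0.001, -0.001, 0.0]
ft_force: [-0.3, -0.2, -0.5]
grip_width: 0.002
```

Run:
```python
from h import *
o=manip.get_obs();print(o['position'],o['joint_pos'].round(2))
I=info('wrist');im=cams.camera('wrist');cv2.imwrite('pics/w3.png',im[:,:,::-1])
print(proj(I,[[.507,-.266,.125],[.653,-.228,.09]]))
```

```text
[ 0.50168773 -0.33977525  0.2160386 ] [ 0.81  0.32 -0.36  1.52  0.12  1.32  0.43]
[[260.21129376 102.69530477]
 [428.39649541  59.889898  ]]
```

View pics/w3.png

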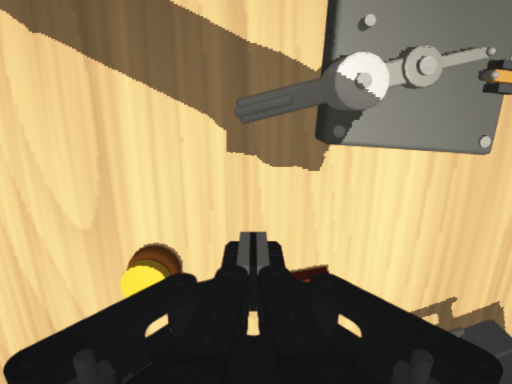

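The view shows the plate at about (265,103), as projected (260,103), with the wax jar at (145,280) well below. Next I descend beside the plate.

>>> move_arm(
  claw=[0,0,0,0,0,0,0,0],
  dp=[
    [0,0,0.12],
    [0,0,0.14],
    [0,0,0.14],
    [0,0,0.14],
    [0,0,0.09],
    [0,-0.1,0],
    [0,-0.1,0],
    [0,0,0],
  ],
  turn=[
    [0,0,0],
    [0,0,0],
    [0,0,0],
    [0,0,0],
    [0,0,0],
    [0,0,0],
    [0,0,0],
    [0,0,0],
  ],
  grip_force=60,
)

```text
clock: 10.08
position: [0.5044, -0.2884, 0.0909]
ee_rot: [1.0, 0.004, -0.0, -0.002]
ft_force: [0.2, 0.8, -0.1]
grip_width: 0.005
```

Run:
```python
from h import *
o=manip.get_obs();print(o['position'],o['ft_force'])
im=cams.camera('side');cv2.imwrite('pics/s4.png',cv2.resize(im[100:240,170:340,::-1],None,fx=4,fy=4))
```

```text
[ 0.50435624 -0.28836204  0.09088218] [ 0.21916032  0.77790201 -0.14238546]
```

View pics/s4.png

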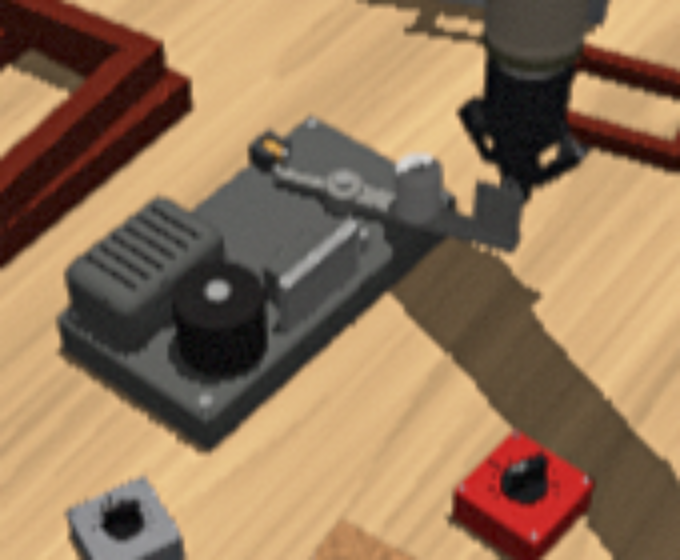

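>>> move_arm(
  claw=[0,0,0,0,0,0,0,0],
  dp=[
    [0,-0.05,0],
    [0,-0.05,0],
    [0,-0.05,0],
    [0,-0.05,0],
    [0,-0.05,0],
    [0,-0.05,0],
    [0,-0.05,0],
    [0,0,0],
  ],
  turn=[
    [0,0,0.04],
    [0,0,0.04],
    [0,0,0.04],
    [0,0,0.04],
    [0,0,0.04],
    [0,0,0.04],
    [0,0,0.04],
    [0,0,0],
  ],
)

```text
clock: 10.8
position: [0.509, -0.2253, 0.0915]
ee_rot: [0.994, -0.11, -0.001, 0.001]
ft_force: [-5.0, -6.2, 1.5]
grip_width: -0.0
```

>>> move_arm(
  claw=[0,0,0,0,0,0],
  dp=[
    [0,-0.04,0],
    [0,-0.04,0],
    [0,-0.03,0],
    [0,0,0],
    [0,0,0],
    [0,0,0],
  ],
  turn=[
    [0,0,0],
    [0,0,0.02],
    [0,0,0.02],
    [0,0,0],
    [0,0,0],
    [0,0,0],
  ],
)

```text
clock: 11.3
position: [0.5128, -0.2065, 0.0913]
ee_rot: [0.992, -0.126, -0.001, 0.002]
ft_force: [-8.6, -8.9, 4.6]
grip_width: -0.002
```

Run:
```python
from h import *
o=manip.get_obs();print(o['position'],o['ft_force'])
I=info('wrist');im=cams.camera('wrist');cv2.imwrite('pics/w5.png',im[:,:,::-1])
im=cams.camera('side');cv2.imwrite('pics/s5.png',cv2.resize(im[110:210,200:340,::-1],None,fx=5,fy=5,interpolation=cv2.INTER_CUBIC))
im=cams.camera('top');cv2.imwrite('pics/t5.png',cv2.resize(im[110:230,230:370,::-1],None,fx=5,fy=5,interpolation=cv2.INTER_CUBIC))
```

```text
[ 0.51283234 -0.20650424  0.09133727] [-8.58691246 -8.89937066  4.64273884]
```

View pics/w5.png

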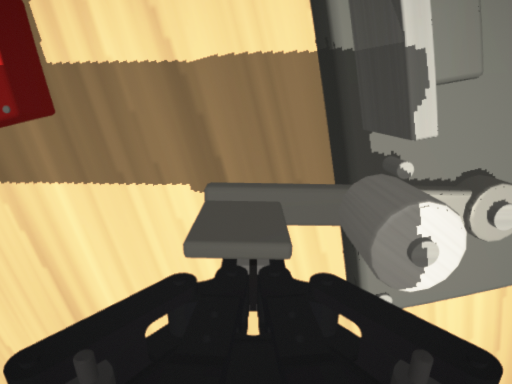

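View pics/s5.png

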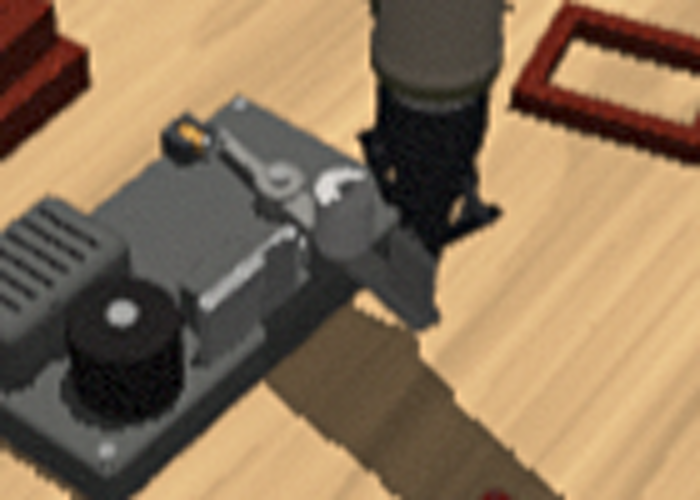

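View pics/t5.png

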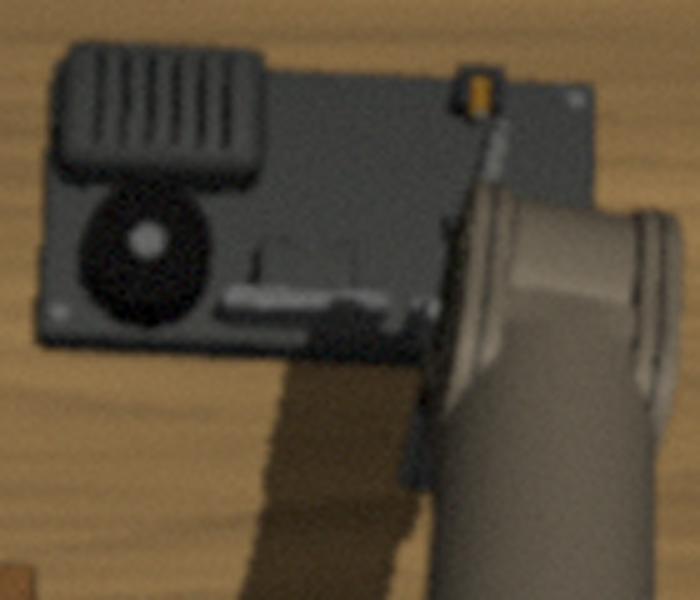

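Run:
```python
from h import *
I=info('wrist');g=lambda p,q,z:(lambda a:np.arctan2(*(a[1]-a[0])[[1,0]]))(ray(I,[p,q],z))
print('arm edge',g((210,184),(345,184.5),.07))
print('plate top front',g((186,257),(290,258),.125), 'rear',g((205,203),(283,203),.125))
print('base -y edge',g((395,303),(511,286),.05),'front edge',g((348,250),(313,5),.05)-np.pi/2)
e=ray(I,[(186,250),(290,250)],.125);print(e,np.linalg.norm(e[1]-e[0]))
# top view base edges
im=cams.camera('top');t=info('top')
f=lambda x,y:(230+x/6,110+y/6)
for p,q,o in (((712,100),(705,437),np.pi),((50,408),(560,437),-np.pi/2),((320,85),(540,95),-np.pi/2)):
  a=ray(t,[f(*p),f(*q)],.05);v=a[1]-a[0];print(np.arctan2(v[1],v[0])-o+(0 if o<0 else 0))
print('wrist idler',ray(I,[(424,249)],.122),'pivot',ray(I,[(497,213)],.09))
```

```text
arm edge -0.2548064613698797
plate top front -0.2595806601258104 rear -0.25100359623126317
base -y edge -0.12818774816006512 front edge -0.04187308606474471
[[ 0.48991415 -0.18570284  0.125     ]
 [ 0.5311138  -0.19618378  0.125     ]] 0.0425118889596143
-0.06930872537659694
-0.06604390240839142
-0.05519209313369511
wrist idler [[ 0.58701081 -0.21223181  0.122     ]] pivot [[ 0.64545665 -0.22284357  0.09      ]]
```

>>> move_arm(
  claw=[0,0,0,0,0,0],
  dp=[
    [0,0,0],
    [0,0,0],
    [0,0,0],
    [0,0,0],
    [0,0,0],
    [0,0,0],
  ],
  turn=[
    [0,0,0],
    [0,0,0],
    [0,0,0],
    [0,0,0],
    [0,0,0],
    [0,0,0],
  ],
)

```text
clock: 12.0
position: [0.5128, -0.2067, 0.0913]
ee_rot: [0.992, -0.126, -0.001, 0.002]
ft_force: [-9.0, -8.8, 3.4]
grip_width: 0.0
```

Run:
```python
from h import *
s=cams.camera('side');cv2.imwrite('pics/s6.png',cv2.resize(s[:,:,::-1],None,fx=1.5,fy=1.5))
print(manip.hand_in())
```

```text
the job is handed in; nothing more can be done
None
```

View pics/s6.png

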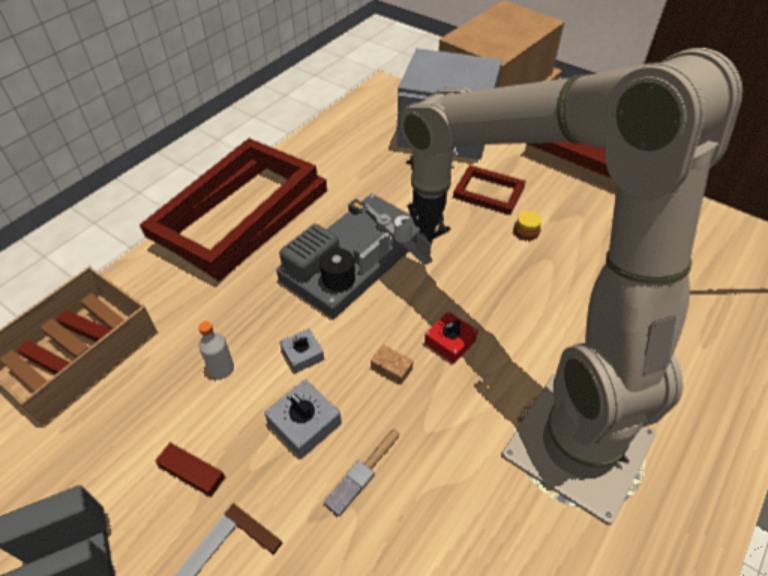

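I did both steps and handed the job in at about 12 s of robot time; the hand-in gives no verdict.

- **Dial:** I gripped the knob of the large grey box and turned it about 1.19 rad anticlockwise. In the wrist view the pointer lay in line with the long mark, within about a pixel.
- **Tensioner:** With the fingers shut, I pushed the plate and am still holding it. The bar's edge against the sander's yaw gives an arm angle of about 0.49 rad; the idler's shift gives about 0.46. Both lie inside 0.39–0.59.
- **Push:** Over the last 0.7 s the tool stayed still, with about 9 N at the wrist along the push. It also read about 9 N sideways, which I took to be friction.
- **Disagreeing measurements:**
  - The wrist-view reading of one base edge put the sander's yaw at -0.13, against about -0.06 from the other edges. I used -0.065.
  - The pivot's position in the wrist view did not match the 75 mm to the idler, so I left it out.
- **Other things on the bench:** By eye in the last side view, none of them has moved.

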